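# Put the photo scale on the scanner glass, square in its corner

### The arm

A 6-joint arm with a two-finger parallel gripper is mounted at the origin on the work surface. World frame = base frame: x ahead of the robot, y to its left, z up, the work surface at z = 0. Lengths are in m, angles in rad, forces in N, time in s.
With the tool pointing down it reaches from about 0.4 to 0.825 m from the base axis. Payload 7 kg.
Tool frame: the origin (TCP) lies midway between the tips of the shut fingers; the grasp point (between the pads) lies arm.hold_point_z behind it (arm.hold_point_z is the distance from the TCP to the grasp point, in m); z points along the fingers, y is the line along which they close (so a half turn about z gives the same grasp; the last joint's range is limited). The gripper opens to 88 mm and grips with 3 to 60 N. Pads are 19 mm wide; open, the fingers measure 130 mm over their backs; the gripper's body (78 mm by 193 mm) begins 47 mm behind the grasp point.
Start: joints at [1.629, 0.359, 0.012, 0, -1.224, -0.288], TCP at [0.154, 0.657, 0.227] pointing down, gripper open.
Joint ranges: [-3.07, 3.07], [-1.43, 2.12], [-1.02, 1.25], [-3.03, 1.67], [-3.05, -0], [-3.03, 3.03]. Speed limits (rad/s): [2.39, 2.39, 3.01, 3.14, 3.14, 3.14].

### API

Orientations are given as [roll, pitch, yaw] about the fixed x, y, z axes, in that order (R = Rz(yaw) Ry(pitch) Rx(roll)).
In Python, from station import arm gives the robot as it stands.
- The arm moves only by the shell command python3 -m crank 'ROWS' [OPENING] [FORCE]. ROWS is JSON, a list that holds one entry, the list of rows, each a list of 4 numbers: the shift along the tool's x, y, z in units of 25 mm (1.0 is 25 mm), then the turn about the tool's z in units of 5 degrees (1.0 is 5 degrees). A call has 1 to 12 rows; each row is the pose to reach, as a shift and turn from the pose commanded when the call began, along the tool's axes at that moment; what a row does not reach only later rows make up. A row lasts 1/8 s, in which the tool goes at most 62.5 mm and 10.7 degrees, less where a joint would pass 70% of its speed; a pose out of reach is approached as far as the arm can. A call with a gripper value outside its range is refused whole. OPENING is the closure, from 0 (fully open) to 1 (shut), set as the call begins (- or left out, the last holds). The fingers move at their own pace and stop on an object; FORCE is the grip in N (left out, the last holds). Time passes only in rows, so rows that repeat a pose let the fingers close. It gives the time, the measured TCP pose, the force, the opening and the grip force at its end, in the units of the state.
- arm.get_state(): the state, without advancing time (a new reading comes with each control period).
- arm.grab_frame(name): name is "scene" or "top" or "wrist"; returns (picture, depth): 384x512x3 uint8, red, green, blue; 384x512 float32, m along the optical axis (not along the pixel's ray), 0 where there is no reading.
- arm.get_calibration(name): a dict with "mtx" (3x3 intrinsics, pixels), "R" (3x3) and "t" (3): a world point X has camera coordinates R X + t; the wrist camera has in their place "mount" (4x4, takes a point from camera to tool coordinates, whose origin is the TCP and whose axes are the flange's). Camera axes: x right, y down, z forward; pixel columns grow to the right and rows downward; lengths in m; the calibration is good to about 2 mm. The wrist camera is an equidistant fisheye: a pixel r from the principal point sees the ray r / f radians off the axis. A picture is of the moment at which its call begins: read the wrist's pose just before it. get_calibration takes no time and is no camera call.
- arm.job_done(): hands the job in; it is judged then, once.
Trained networks look in the newest picture that a camera, given by its name, has taken for a name from the list of things; names that differ only in an ending like _2 or _b are one class to them, and where a whole thing is asked for, a point or a joint stands for the part that bears it (a point fixed in the world has none). Each returns a list of dicts, best first, with "score" (0 to 1); they miss things now and then, are a little off and sometimes report something else, mostly with a low value. They report only what shows in the picture. A call takes as long as a camera call. They do not tell look-alikes from the thing itself.
- arm.recognise(thing, camera): "extent" ([left, top, width, height] in pixels, round what is visible of it).
- arm.trace(thing, camera): "mask" (384x512 bool, what is visible of it) and "extent" ([left, top, width, height] in pixels, round what is visible of it).
The state is a dict: "t": time; "q": joint angles; "qd": joint speeds; "joint_efforts": joint torques, N m; "eef_pos": TCP position; "ee_rot": TCP orientation; "force": force on the tool from outside, world axes, zero at the start; "moment": the same for the moment, N m; "width": finger opening in m; "gripper_force": force on a finger pad.
Only numpy, scipy, OpenCV 4.12 (cv2) and the standard library are available. Lean on these libraries where they do the work, as an engineer would, in place of code of your own. Each camera call takes 0.05 s, during which the arm holds its last target. There are 200 camera calls.

### The job

Get the scanner ready for the drill core: the flat metal photo scale is too thin to take off the desk top, so slide it flat, end first, out over the front edge of the desk (the free edge opposite the robot) until that end sticks out far enough to hold, then grip it there and pick it up. Lay it gently (not dropped) flat on the scanner's glass, in the corner with the small arrowhead on the rim, and push it home so that one long side touches the rim along the glass's short side and one end touches the rim along the glass's long side. Do not let the scale fall, and leave the core, the magnifier, the mug and the pen pot where they are.

Things in the scene. Friction and masses are not known exactly. Their poses are not given: they have to be found in the camera images.
- scale: the photo scale: a flat aluminium bar, 160 long (its x) x 50 wide (its y) x 3 mm thick (its z), about 65 g, rows of black and white blocks along both long sides, the same on both faces and either way round; origin at the centre of its underside. It starts flat on the desk, clear of the edge, with its long axis within 18 degrees of square to the front edge; friction on the desk and on the glass about 0.5 to 0.7
- scale_end_a (a point): middle of the scale's +x end face, half way up its thickness (80 mm from the origin)
- scale_end_b (a point): middle of the scale's -x end face, half way up its thickness (80 mm from the origin)
- desk_edge (a point): a point on the front edge of the grey desk: the top edge line opposite the robot, straight and parallel to the world y axis, at x = 0.635 m, height 0; the desk top is 30 mm thick, with free air beyond and below the edge
- scanner: the flatbed scanner without its lid, fixed to the desk: 250 (its x) x 365 (its y) x 40 mm high; a flat glass 216 (x) x 297 mm (y) lies sunk 3 mm below a flat rim, glass surface 37 mm above the desk, the rim's inner faces upright; the rim is 17 mm wide along the glass's long sides, 24 mm on the short side at -y and 44 mm at +y; origin at the centre of its underside, x away from the robot and y to the robot's left when its yaw is 0 (yaw within 7 degrees)
- glass_corner (a point): the inner corner of the scanner's rim by the arrowhead (its +x, -y corner), at the height of the glass; axes as the scanner's: the glass reaches 216 mm from it to -x and 297 mm to +y. A scale pushed home there has its origin at x = -80, y = +25, z = 0 mm in this frame, its x along the scanner's x (either way round)
- core: half of a drill core, grey rock, sawn flat face down on the glass, 120 long (its x, roughly along the scanner's x), 62 wide, 31 mm high, 0.48 kg; origin at the centre of its flat face; leave it where it is
- loupe: small black round magnifier standing on the desk beside the scale, 32 mm diameter, 30 mm high; origin under its centre; leave it
- mug: white mug, 82 mm diameter, 95 mm high; origin under its centre; leave it
- pen_pot: black pen pot, 72 mm diameter, 98 mm high, pens to 150 mm; origin under its centre; leave it
Not all that is in view belongs to the job. What is shaped like the scale but yellow is not meant.

How it is judged:
On the way, in this order (a step that is already met when the one before it is completed fails the run):
1. the scale lies flat on the desk with one end at least 20 mm out over the front edge (world x of any of scale_end_a, scale_end_b above 0.655 m and angle between scale's own z axis and vertical below 0.06 rad and height (world z) of scale below 0.005 m), for 0.2 s.
2. the scale is held in the gripper, lifted clear of the desk (height (world z) of scale above 0.03 m and contact force between scale and the fingers above 0.5 N), for 0.2 s.
At the end, for the whole second after the job is handed in: The scale lies flat and still on the scanner's glass in the arrowhead corner, its long side along the glass's short side, the gap to the rim at its middle under 3.5 mm on both sides and square to the rim within 2.3 degrees (x of scale in the frame of glass_corner between -0.0835 and -0.077 m and y of scale in the frame of glass_corner between 0.022 and 0.0285 m and z of scale in the frame of glass_corner between -0.002 and 0.0045 m and angle between the x axis of scale and the x axis of scanner, either way round below 0.04 rad and linear speed of scale below 0.01 m/s); the robot touches nothing.
It fails at once if the scale falls off the desk (height (world z) of scale below -0.05 m).
It fails at once if the scale is dropped onto the scanner from more than 20 mm above the glass (z of scale in the frame of glass_corner above 0.02 m and x of scale in the frame of glass_corner between -0.26 and 0.05 m and y of scale in the frame of glass_corner between -0.05 and 0.35 m and contact force between scale and anything else below 0.01 N).
It fails at once if the core on the glass is shifted by more than 15 mm (distance of core from where it was at the start of the episode above 0.015 m).
It fails at once if another thing on the desk (magnifier, mug, pen pot) is shifted by more than 25 mm (distance of any of loupe, mug, pen_pot from where it was at the start of the episode above 0.025 m).
It also fails if it takes over 72 s, if anything falls off the work surface, if the arm or the gripper's body presses on something with over 40 N, if the wrist force passes 120 N, or if a joint passes its speed limit or range.

## Working session

There is one attempt and no reset: what is moved stays moved. The work goes in short steps, Python scripts to look and compute and a shell command to move; the robot and the scene stay as the last step left them, time stands still between calls to the robot, and variables do not carry over. Pictures are saved under pics/ and viewed, at most 10 in all, crops included, and the job is handed in when it is done.

```bash
ls; mkdir -p pics
cat > h.py <<'E'
import numpy as np, cv2, json
from station import arm
from scipy.spatial.transform import Rotation as Rn
def world(cam,d,u,v):
    c=arm.get_calibration(cam);K=c['mtx'];K=np.array(K)
    z=d[v,u]; p=np.stack([(u-K[0,2])/K[0,0]*z,(v-K[1,2])/K[1,1]*z,z],-1)
    return (p-np.array(c['t']))@np.array(c['R'])
def save(n,im): cv2.imwrite('pics/'+n,im[...,::-1])
E
python3 - <<'E'
from h import *
print(arm.get_state(), arm.hold_point_z)
a,d=arm.grab_frame('scene');b,e=arm.grab_frame('top')
np.savez('f0.npz',a=a,d=d,b=b,e=e)
save('s0.png',a);save('t0.png',b)
for t in ['scale','scanner','core','loupe','mug','pen_pot']:
  for r in arm.trace(t,'top')[:3]:
    v,u=np.nonzero(r['mask']&(e>0)); P=world('top',e,u,v)
    print(t,round(r['score'],2),r['extent'],np.median(P,0).round(3),P.min(0).round(3),P.max(0).round(3))
E
```

```text
pics
{'t': 0.0, 'q': array([ 1.62909426e+00,  3.59373780e-01,  1.10635701e-02, -3.51902969e-04,
       -1.22409392e+00, -2.88097025e-01]), 'qd': array([ 5.67999768e-05, -1.43776770e-04,  4.87828127e-04, -1.48206567e-04,
       -1.47326383e-03, -1.56792296e-03]), 'joint_efforts': array([ 6.34057469e-04, -5.82718027e+01,  2.93066901e+01,  6.99789271e+00,
        7.08003514e-03, -1.44859014e-04]), 'eef_pos': array([0.15366898, 0.65677517, 0.2256329 ]), 'ee_rot': array([ 3.13995711e+00, -1.39689417e-04, -2.29918816e-01]), 'force': array([ 0.13592127, -0.1561507 , -0.04361596]), 'moment': array([ 0.03226657,  0.01919878, -0.00707811]), 'gripper_force': 0.0, 'width': 0.08776621118837714} 0.0188
scale 0.77 [300.6, 223.9, 46.3, 42.4] [ 0.286 -0.24   0.003] [ 0.223 -0.314 -0.003] [ 0.351 -0.167  0.009]
scale 0.73 [296.2, 144.3, 22.7, 56.2] [ 0.506 -0.181  0.003] [ 0.427 -0.212 -0.003] [ 0.584 -0.149  0.011]
scale 0.17 [69.7, 143.0, 137.4, 91.6] [0.437 0.288 0.038] [ 0.307  0.115 -0.005] [0.576 0.512 0.069]
scanner 0.61 [70.7, 141.2, 134.0, 92.9] [0.437 0.287 0.038] [ 0.309  0.117 -0.005] [0.58  0.505 0.068]
core 0.63 [107.2, 154.6, 25.2, 51.5] [0.459 0.35  0.062] [0.393 0.322 0.031] [0.527 0.397 0.073]
loupe 0.62 [342.9, 172.4, 12.9, 11.0] [ 0.486 -0.291  0.029] [ 0.472 -0.309  0.001] [ 0.5   -0.279  0.037]
mug 0.68 [376.4, 130.0, 41.9, 38.8] [ 0.56  -0.432  0.046] [ 0.513 -0.474 -0.006] [ 0.623 -0.386  0.1  ]
pen_pot 0.94 [371.1, 208.8, 37.3, 29.2] [ 0.36  -0.41   0.061] [ 0.318 -0.492 -0.004] [ 0.401 -0.368  0.155]
```

Run:
```python
from h import *
f=np.load('f0.npz');b=f['b'];e=f['e']
save('t0c.png',cv2.resize(b[120:280,60:430],None,fx=2.1,fy=2.1,interpolation=cv2.INTER_CUBIC))
save('t0s.png',cv2.resize(b[130:210,280:380],None,fx=7,fy=7,interpolation=cv2.INTER_CUBIC))
for r in arm.trace('scale','top')[:2]:
    m=r['mask']; v,u=np.nonzero(m)
    P=world('top',e,u,v);ok=e[v,u]>0
    q=cv2.minAreaRect(P[ok][:,:2].astype(np.float32)*1000);print(q,b[v,u].mean(0))
r=arm.trace('scanner','top')[0];v,u=np.nonzero(r['mask']&(e>0));P=world('top',e,u,v);P=P[(P[:,2]>.03)&(P[:,2]<.045)]
print(cv2.minAreaRect(P[:,:2].astype(np.float32)*1000))
```

```text
((286.24700927734375, -240.28231811523438), (159.77203369140625, 50.09650421142578), 51.176292419433594) [193.30990415 184.38551651  66.67305644]
((504.69439697265625, -181.29632568359375), (159.21827697753906, 50.11228561401367), 5.871300220489502) [188.090301   180.02787068 171.18729097]
((442.8328857421875, 304.59912109375), (250.45555114746094, 367.1534423828125), 2.091015100479126)
```

View pics/t0c.png

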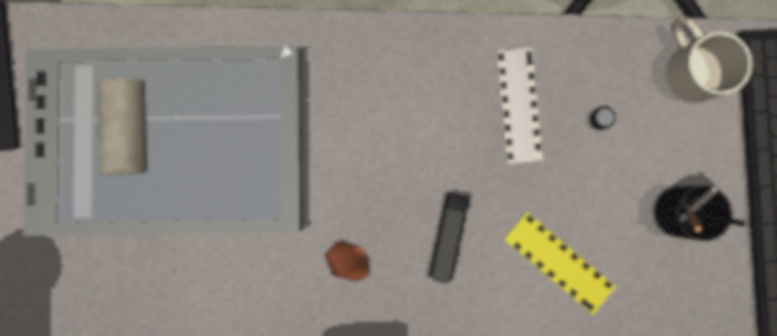

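View pics/t0s.png

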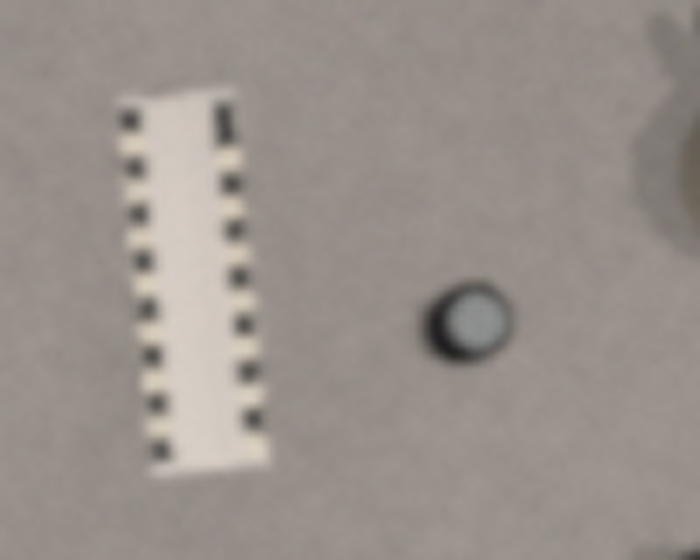

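The white bar at t0c (520,105) is the scale. The possible mix-ups are the yellow bar at (560,262) and the dark stick at (450,235). The close crop shows white with black blocks on both sides, and the magnifier stands to its right at crop (475,325). The arrowhead is at t0c (287,50), on the scanner's +x/-y corner, as described.

```bash
cat >> h.py <<'E'
def go(x,y,z,yaw=None):
    s=arm.get_state();R=Rn.from_euler('xyz',s['ee_rot']).as_matrix()
    d=R.T@(np.array([x,y,z])-s['eef_pos'])/.025
    t=0 if yaw is None else -((np.degrees(s['ee_rot'][2])*-1+yaw+90)%180-90)/5
    print('rows',d.round(2),round(t,2),'t',round(s['t'],2))
E
python3 - <<'E'
from h import *
go(.45,.3,.226,5.9); go(.505,-.181,.1,5.9)
E
```

```text
rows [14.79 11.21  0.02] -3.81 t 0.5
rows [21.32 29.45  5.07] -3.81 t 0.5
```

```bash
python3 -m crank '[[[7.5,5.5,0,-1.9],[14.8,11.2,0,-3.8],[14.8,11.2,0,-3.8],[14.8,11.2,0,-3.8],[14.8,11.2,0,-3.8],[14.8,11.2,0,-3.8],[14.8,11.2,0,-3.8],[14.8,11.2,0,-3.8],[16.5,15.5,0,-3.8],[18,20,1,-3.8],[20,25,2,-3.8],[21.3,29.5,3,-3.8]]]' 0
python3 -c "
from h import *
go(.505,-.181,.1,5.9)"
```

```text
t: 2.0
eef_pos: [0.4805, 0.053, 0.1961]
ee_rot: [-3.141, -0.001, 0.102]
force: [0.7, 0.5, 0.5]
width: 0.0874
gripper_force: 0.0
rows [0.01 9.41 3.84] -0.01 t 2.0
```

```bash
python3 -m crank '[[[0,9.4,3.8,0],[0,9.4,3.8,0],[0,9.4,3.8,0],[0,9.4,3.8,0],[0,9.4,3.8,0],[0,9.4,3.8,0]]]' 0
python3 - <<'E'
from h import *
s=arm.get_state(); a,d=arm.grab_frame('wrist'); save('w0.png',a)
c=arm.get_calibration('wrist'); print(c)
np.savez('w0.npz',a=a,d=d,p=s['eef_pos'],r=s['ee_rot'])
go(.505,-.181,.002,5.9)
E
```

```text
t: 2.75
eef_pos: [0.5042, -0.1794, 0.1007]
ee_rot: [3.142, 0.0, 0.1]
force: [0.7, 0.7, 0.2]
width: 0.0878
gripper_force: 0.0
{'mtx': array([[297.31863964,   0.        , 254.78186881],
       [  0.        , 297.31863964, 192.92576505],
       [  0.        ,   0.        ,   1.        ]]), 'mount': array([[ 7.75877486e-04, -9.61707343e-01, -2.74077333e-01,
         7.41131397e-02],
       [ 9.99999287e-01,  9.94870206e-04, -6.60021930e-04,
        -2.00492822e-04],
       [ 9.07419309e-04, -2.74076625e-01,  9.61707430e-01,
        -1.58150256e-01],
       [ 0.00000000e+00,  0.00000000e+00,  0.00000000e+00,
         1.00000000e+00]])}
rows [0.01 0.09 3.97] -0.01 t 2.8
```

View pics/w0.png

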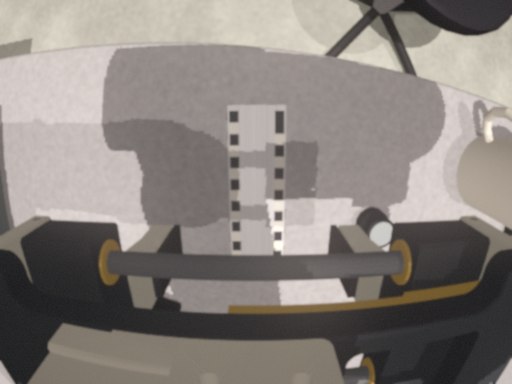

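The wrist view shows the scale centred (cols 228–286) between the open fingers (about 150 and 360), with the magnifier clear at (378,228). Next I go down and close lightly on its sides.

```bash
python3 -m crank '[[[0,0.1,2,0],[0,0.1,3.5,0],[0,0.1,3.97,0],[0,0.1,3.97,0],[0,0.1,3.97,0]]]' 0 5
python3 -m crank '[[[0,0,0,0],[0,0,0,0],[0,0,0,0],[0,0,0,0],[0,0,0,0],[0,0,0,0]]]' 1 5
python3 -c "
from h import *
s=arm.get_state();p=s['eef_pos'];go(p[0]+.115,p[1],p[2])"
```

```text
t: 3.42
eef_pos: [0.5058, -0.1809, 0.0029]
ee_rot: [3.141, -0.002, 0.103]
force: [0.1, -0.1, 0.5]
width: 0.0875
gripper_force: 0.0
t: 4.18
eef_pos: [0.5045, -0.1816, 0.0016]
ee_rot: [3.142, 0.0, 0.102]
force: [-0.5, 0.2, 0.4]
width: 0.0498
gripper_force: 5.0
rows [ 4.58  0.47 -0.  ] 0 t 4.17
```

```bash
python3 -m crank '[[[0.6,0.06,0,0],[1.3,0.13,0,0],[2,0.2,0,0],[2.7,0.27,0,0],[3.4,0.34,0,0],[4,0.4,0,0],[4.4,0.45,0,0],[4.6,0.47,0,0],[4.6,0.47,0,0],[4.6,0.47,0,0]]]'
python3 - <<'E'
from h import *
b,e=arm.grab_frame('top')
for r in arm.trace('scale','top')[:3]:
    v,u=np.nonzero(r['mask']&(e>0)); P=world('top',e,u,v); print(r['score'],cv2.minAreaRect(P[:,:2].astype(np.float32)*1000),P.max(0))
b,e=arm.grab_frame('wrist'); save('w1.png',b)
E
```

```text
t: 5.42
eef_pos: [0.6203, -0.1814, 0.0015]
ee_rot: [-3.142, -0.001, 0.102]
force: [-0.1, -0.1, -1.1]
width: 0.0498
gripper_force: 5.0
0.98 ((287.5727233886719, -240.29110717773438), (159.92803955078125, 52.48560333251953), 51.02254104614258) [ 0.35127732 -0.16978161  0.00886498]
0.65 ((571.8455810546875, -183.11007690429688), (66.24847412109375, 59.01430130004883), 1.7921650409698486) [ 0.60566258 -0.15333655  0.0879086 ]
```

View pics/w1.png

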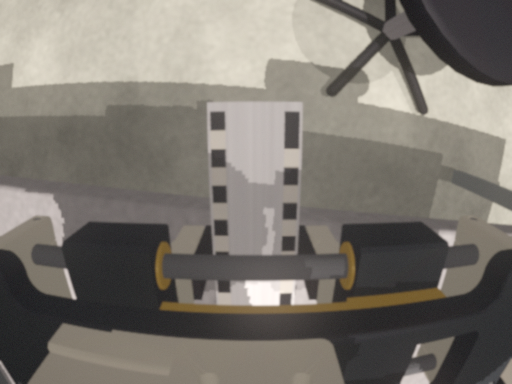

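The scale (cols 208–302) sticks out well past the edge, held at its middle. I release, move 37 mm further along it, dip below the desk level and grip.

```bash
python3 -m crank '[[[0,0,0,0],[0,0,0,0],[0,0,0,0],[0.5,0,0,0],[1,0,0,0],[1.5,0,0,0],[1.5,0,0,0],[1.5,0,0.28,0],[1.5,0,0.28,0],[1.5,0,0.28,0]]]' 0.15 5
python3 -m crank '[[[0,0,0,0],[0,0,0,0],[0,0,0,0],[0,0,0,0],[0,0,0,0],[0,0,0,0]]]' 1 45
```

```text
t: 6.82
eef_pos: [0.6571, -0.1777, -0.0056]
ee_rot: [-3.142, 0.0, 0.102]
force: [0.1, -0.2, -0.1]
width: 0.0745
gripper_force: 0.0
t: 7.58
eef_pos: [0.6575, -0.1777, -0.0054]
ee_rot: [3.142, -0.0, 0.102]
force: [-1.1, -0.6, 0.7]
width: 0.0482
gripper_force: 45.0
```

```bash
python3 -m crank '[[[0,0,-0.3,0],[0,0,-0.8,0],[0,0,-1.5,0],[0,0,-2.5,0],[0,0,-3.5,0],[0,0,-4.5,0],[0,0,-5.2,0],[0,0,-5.2,0],[0,0,-5.2,0]]]'
python3 - <<'E'
from h import *
a,d=arm.grab_frame('scene'); save('s1.png',a)
for r in arm.trace('scale','scene')[:3]:
    v,u=np.nonzero(r['mask']&(d>0)); P=world('scene',d,u,v); P=P[P[:,2]>.05] 
    if len(P)<30: continue
    print(r['score'],len(P),P.min(0),P.max(0),np.linalg.lstsq(np.c_[P[:,:2],np.ones(len(P))],P[:,2],rcond=None)[0])
E
```

```text
t: 8.7
eef_pos: [0.6568, -0.1776, 0.1238]
ee_rot: [-3.141, 0.001, 0.102]
force: [0.2, -0.2, -1.9]
width: 0.0484
gripper_force: 45.0
0.57 279 [ 0.64792306 -0.20277281  0.12760081] [ 0.70074372 -0.15124631  0.13521303] [0.01062901 0.00362365 0.12470701]
```

View pics/s1.png

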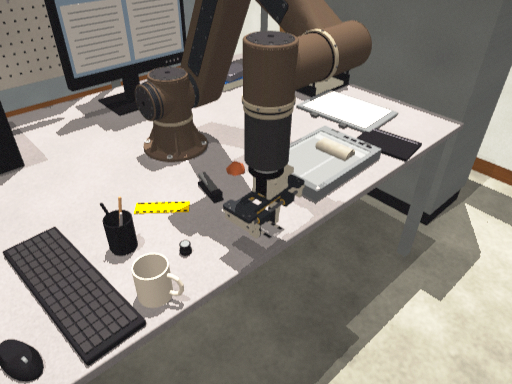

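The scene view shows the scale held level at (268,230) over the edge, with everything else in place. Next it goes over the scanner.

```bash
python3 -c "
from h import *
go(.501,.213,.10,2.1)"
```

```text
rows [ -4.61 -16.18   0.95] 0.75 t 8.8
```

```bash
python3 -m crank '[[[-0.2,-0.8,0,0],[-0.6,-2.2,0,0.2],[-1.1,-4,0,0.4],[-1.7,-6,0,0.6],[-2.3,-8,0,0.75],[-2.9,-10,0,0.75],[-3.4,-12,0,0.75],[-4,-14,0.2,0.75],[-4.4,-15.4,0.6,0.75],[-4.6,-16.2,0.95,0.75],[-4.6,-16.2,0.95,0.75],[-4.6,-16.2,0.95,0.75]]]'
python3 - <<'E'
from h import *
from h import *
s=arm.get_state();a,d=arm.grab_frame('wrist'); save('w2.png',a)
# mark predicted rim corner/lines
c=arm.get_calibration('wrist');M=np.array(c['mount']);K=c['mtx'];R=Rn.from_euler('xyz',s['ee_rot']).as_matrix()
def proj(X):
    p=(R.T@(np.array(X)-s['eef_pos'])); p=M[:3,:3].T@(p-M[:3,3]); th=np.arctan2(np.hypot(p[0],p[1]),p[2]); q=p[:2]/np.hypot(p[0],p[1])*th*K[0,0]+[K[0,2],K[1,2]]; return q
th=np.radians(2.1);C=np.array([.5565,.150]);ex=np.array([np.cos(th),np.sin(th)]);ey=np.array([-ex[1],ex[0]])
im=cv2.resize(a,None,fx=1.5,fy=1.5)
for i in range(0,12):
    for X in (C-ex*i*.01,C+ey*i*.02):
        q=proj([*X,.040])*1.5; cv2.circle(im,(int(q[0]),int(q[1])),1,(255,0,0),-1)
save('w2.png',im)
go(.501,.213,.0385,2.1)
E
```

```text
t: 10.3
eef_pos: [0.5019, 0.213, 0.1007]
ee_rot: [3.141, 0.0, 0.036]
force: [0.0, -0.0, -0.7]
width: 0.0482
gripper_force: 45.0
rows [-0.04 -0.01  2.49] -0.01 t 10.35
```

View pics/w2.png

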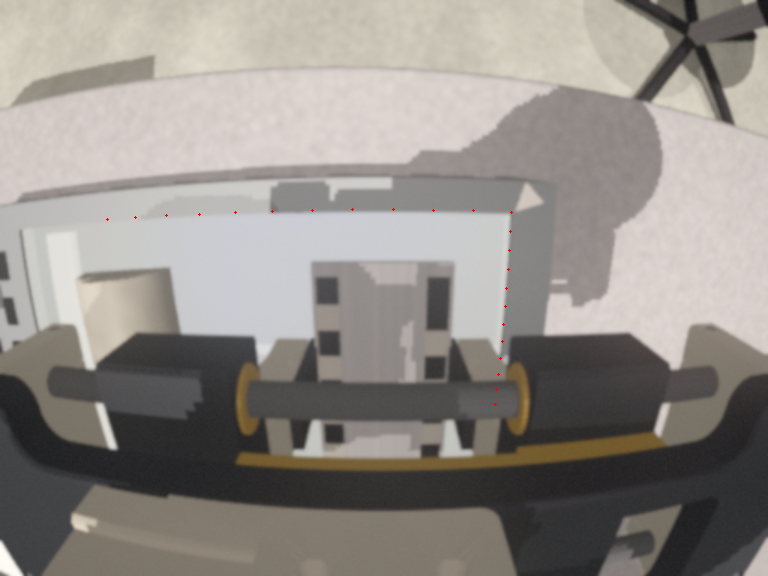

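The predicted rim points (red) lie on the rim's inner edges, with the corner at (511,212), so the scanner pose holds. Lowering, releasing, then regripping lightly at the tips.

```bash
python3 -m crank '[[[0,0,0.5,0],[0,0,1.1,0],[0,0,1.7,0],[0,0,2.1,0],[0,0,2.35,0],[0,0,2.46,0],[0,0,2.48,0],[0,0,2.48,0],[0,0,2.48,0]]]'
python3 -m crank '[[[0,0,0,0],[0,0,0,0],[0,0,0,0],[0,0,0,0]]]' 0.28
python3 -m crank '[[[0,0,0,0],[0,0,0,0],[0,0,0,0],[0,0,0,0]]]' 1 5
```

```text
t: 11.48
eef_pos: [0.502, 0.2137, 0.0392]
ee_rot: [-3.141, -0.001, 0.036]
force: [-0.9, 0.4, -0.6]
width: 0.0486
gripper_force: 45.0
t: 11.98
eef_pos: [0.5019, 0.2136, 0.0388]
ee_rot: [-3.142, -0.0, 0.036]
force: [0.1, 0.1, -0.1]
width: 0.0632
gripper_force: 0.0
t: 12.48
eef_pos: [0.5019, 0.2135, 0.0388]
ee_rot: [3.142, 0.0, 0.036]
force: [0.6, -0.3, 0.2]
width: 0.0498
gripper_force: 5.0
```

```bash
python3 -m crank '[[[0.1,0,0,0],[0.2,0,0,0],[0.28,0,0,0],[0.36,0,0,0],[0.42,0,0,0],[0.48,0,0,0],[0.54,0,0,0],[0.54,0,0,0]]]'
python3 -m crank '[[[0,0,0,0],[0,0,0,0],[0,0,0,0],[-0.1,0,-1,0],[-0.5,0,-2.5,0],[-0.5,0,-2.5,0],[-0.5,0,-2.5,0]]]' 0.28
python3 - <<'E'
from h import *
s=arm.get_state();a,d=arm.grab_frame('wrist')
b,e=arm.grab_frame('top')
th=np.radians(2.1);C=np.array([.5565,.150]);Q=np.array([[np.cos(th),-np.sin(th)],[np.sin(th),np.cos(th)]])
for r in arm.trace('scale','top')[:4]:
    v,u=np.nonzero(r['mask']&(e>0)); P=world('top',e,u,v); L=(P[:,:2]-C)@Q*1000; print(r['score'],cv2.minAreaRect(L.astype(np.float32)),L.min(0),L.max(0))
im=cv2.resize(a,None,fx=1.5,fy=1.5); save('w3.png',im)
E
```

```text
t: 13.48
eef_pos: [0.5139, 0.2138, 0.0383]
ee_rot: [3.141, 0.003, 0.036]
force: [-7.0, 3.2, 1.2]
width: 0.0496
gripper_force: 5.0
t: 14.35
eef_pos: [0.5028, 0.2135, 0.1013]
ee_rot: [-3.141, -0.0, 0.036]
force: [-0.7, -0.6, -0.6]
width: 0.0635
gripper_force: 0.0
0.85 ((-84.72529602050781, 59.425254821777344), (150.83914184570312, 60.888465881347656), 0.19741256535053253) [-160.18004773   28.96624644] [-9.32280648 89.90382403]
0.81 ((-284.07672119140625, -379.743896484375), (160.65667724609375, 49.52684020996094), 49.148624420166016) [-349.31442631 -451.56548455] [-217.64199202 -307.89992851]
```

View pics/w3.png

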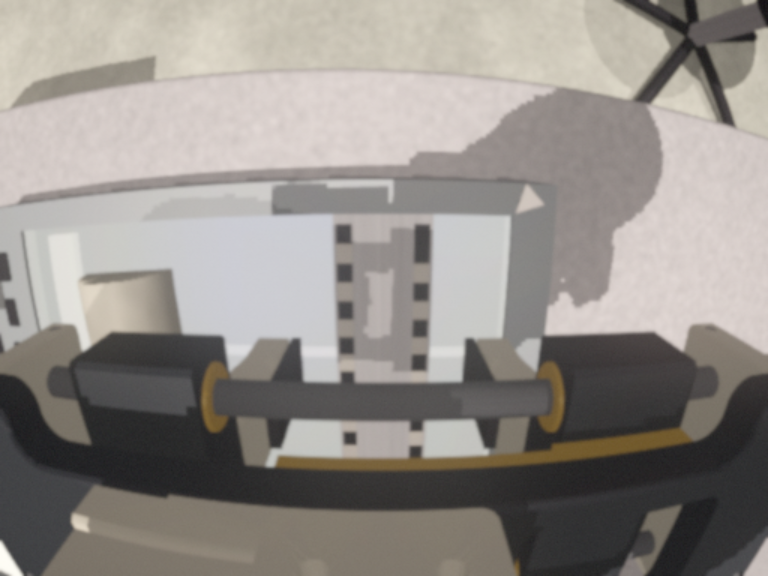

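The scale lies flat with its end against the +x rim at (385,215). Next I turn the tool 90°, so both open fingers push the long side toward -y.

```bash
python3 -c "
from h import *
print(arm.get_state()['q'])
go(.4722,.267,.10,92.1);go(.4722,.267,.10,-87.9)"
```

```text
[ 7.60103762e-01  2.67122892e-01 -4.38440680e-01 -1.76142661e-04
 -8.66828189e-01  8.46887064e-01]
rows [-1.13 -2.2   0.01] 17.99 t 14.5
rows [-1.13 -2.2   0.01] 17.99 t 14.5
```

```bash
python3 -m crank '[[[-0.2,-0.4,0,2],[-0.5,-1,0,4],[-0.8,-1.6,0,6],[-1.1,-2.2,0,8],[-1.1,-2.2,0,10],[-1.1,-2.2,0,12],[-1.1,-2.2,0,14],[-1.1,-2.2,0,16],[-1.1,-2.2,0,18],[-1.1,-2.2,0,18],[-1.1,-2.2,0,18],[-1.1,-2.2,0,18]]]' 0
python3 -c "
from h import *
go(.4722,.267,.0385,-87.9)"
```

```text
t: 16.0
eef_pos: [0.4734, 0.2675, 0.1011]
ee_rot: [3.141, -0.0, -1.532]
force: [-0.5, 0.2, 0.1]
width: 0.0876
gripper_force: 0.0
rows [0.02 0.05 2.5 ] 0.02 t 16.0
```

```bash
python3 -m crank '[[[0,0,1.2,0],[0,0,2.1,0],[0,0,2.4,0],[0,0,2.49,0],[0,0,2.49,0],[0,0,2.49,0]]]'
python3 -m crank '[[[0.4,0,0,0],[0.8,0,0,0],[1.1,0,0,0],[1.4,0,0,0],[1.7,0,0,0],[1.9,0,0,0],[2.05,0,0,0],[2.2,0,0,0],[2.2,0,0,0]]]'
```

```text
t: 16.75
eef_pos: [0.4738, 0.2679, 0.0398]
ee_rot: [-3.141, 0.001, -1.534]
force: [-0.3, 0.3, 0.8]
width: 0.0875
gripper_force: 0.0
t: 17.88
eef_pos: [0.4754, 0.2123, 0.039]
ee_rot: [3.142, -0.0, -1.534]
force: [0.7, 0.8, 0.4]
width: 0.0878
gripper_force: 0.2
```

```bash
python3 -m crank '[[[0.06,0,0,0],[0.12,0,0,0],[0.18,0,0,0],[0.18,0,0,0]]]'|grep -E 'pos|force'
python3 -m crank '[[[0.04,0,0,0],[0.08,0,0,0],[0.08,0,0,0]]]'|grep -E 'pos|force'
python3 -m crank '[[[0.04,0,0,0],[0.08,0,0,0],[0.08,0,0,0]]]'|grep -E 'pos|force'
```

```text
eef_pos: [0.4755, 0.2078, 0.039]
force: [0.1, 0.3, -0.2]
gripper_force: 0.1
eef_pos: [0.4757, 0.2063, 0.0391]
force: [0.2, 2.5, 0.0]
gripper_force: 1.2
eef_pos: [0.476, 0.2056, 0.0393]
force: [-2.8, 8.8, -0.2]
gripper_force: 4.3
```

Contact: the push force rose to 9 N. Back off, rise and check.

```bash
python3 -m crank '[[[-0.3,0,0,0],[-0.8,0,0,0],[-1,0,-1,0],[-1.5,0,-2.5,0],[-2.5,0,-4,0],[-3.5,0,-5,0],[-3.5,0,-5,0],[-3.5,0,-5,0],[-3.5,0,-5,0]]]'|head -2
python3 - <<'E'
from h import *
s=arm.get_state();a,d=arm.grab_frame('wrist')
c=arm.get_calibration('wrist');M=np.array(c['mount']);K=np.array(c['mtx']);R=Rn.from_euler('xyz',s['ee_rot']).as_matrix()
def cast(u,v,z):
    x=np.stack([u-K[0,2],v-K[1,2]],-1);r=np.linalg.norm(x,axis=-1);t=r/K[0,0]
    k=np.c_[x/np.maximum(r,1e-9)[:,None]*np.sin(t)[:,None],np.cos(t)]
    k=k@M[:3,:3].T@R.T; o=R@M[:3,3]+s['eef_pos']; return o+k*((z-o[2])/k[:,2])[:,None]
th=np.radians(2.1);C=np.array([.5565,.150]);Q=np.array([[np.cos(th),-np.sin(th)],[np.sin(th),np.cos(th)]])
# rectified overhead at z=.040 in corner frame, 4 px/mm: x -180..20 , y -20..80
gx,gy=np.meshgrid(np.arange(-180,25,.27),np.arange(90,-30,-.27))
W=np.stack([gx,gy],-1).reshape(-1,2)/1000@Q.T+C
p=(np.c_[W,np.full(len(W),.040)]-s['eef_pos'])@R; p=(p-M[:3,3])@M[:3,:3]
rh=np.hypot(p[:,0],p[:,1]);t=np.arctan2(rh,p[:,2]);q=p[:,:2]/rh[:,None]*t[:,None]*K[0,0]+[K[0,2],K[1,2]]
m=q.reshape(*gx.shape,2).astype(np.float32)
rec=cv2.remap(a,m[...,0],m[...,1],cv2.INTER_LINEAR);save('rec.png',rec);print(rec.shape)
for r in arm.trace('scale','wrist')[:2]:
    v,u=np.nonzero(r['mask']);P=cast(u.astype(float),v.astype(float),.040);L=(P[:,:2]-C)@Q*1000
    print(r['score'],cv2.minAreaRect(L.astype(np.float32)),L.min(0),L.max(0))
b,e=arm.grab_frame('top')
for r in arm.trace('scale','top')[:3]:
    v,u=np.nonzero(r['mask']&(e>0)); P=world('top',e,u,v); L=(P[:,:2]-C)@Q*1000; print('top',r['score'],cv2.minAreaRect(L.astype(np.float32)))
E
```

```text
t: 20.25
eef_pos: [0.472, 0.2906, 0.163]
(445, 760, 3)
0.64 ((-80.68157196044922, 25.643199920654297), (162.50302124023438, 51.78802490234375), 0.26368558406829834) [-161.83898716   -0.38549796] [ 0.47229167 51.74518454]
top 0.8 ((-284.8550720214844, -380.75897216796875), (163.58737182617188, 53.538963317871094), 49.22853469848633)
top 0.64 ((-80.04300689697266, 25.599185943603516), (156.9783935546875, 49.686378479003906), 0.14314775168895721)
```

View pics/rec.png

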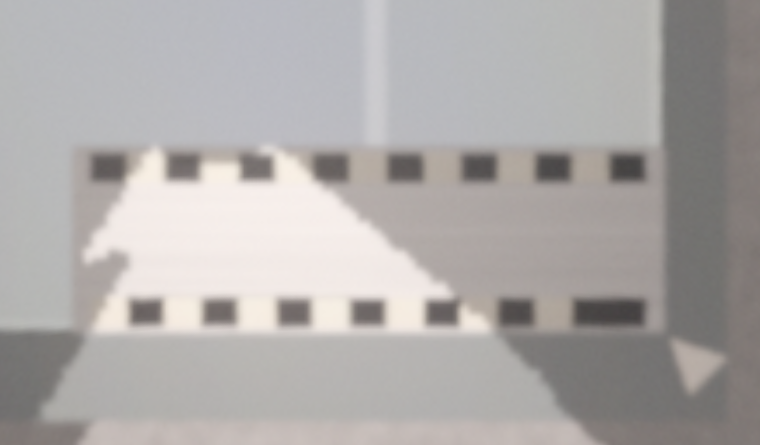

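The rectified view shows the scale's right end on the +x rim (col 664) and its lower long side on the -y rim (row 331), square to both and with no visible gap. The gripper is clear of everything.

```bash
python3 -c "
from station import arm
print(arm.job_done())"
```

```text
the job is handed in; nothing more can be done
None
```

The job is handed in at about 20 s of the 72 s: the scale lies flat in the arrowhead corner, touching both rims with no visible gap and square to within about 0.3°, and the gripper is clear; the verdict was not reported back.

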